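Set the rim-grinding lap four clicks faster and start it

TASK

The next cut bottle has to be ground on the flat lap: with a fingertip, push the speed dial round clockwise (seen from above) by exactly four clicks from where it stands now, gently and without gripping it, and only then press the flat start button all the way in and let it go. Leave the mushroom-headed stop button and the glassware and dressing stick around the machine alone.

Things in the scene. Friction and masses are not known exactly. Their poses are not given: they have to be found in the camera images.
- lap: blue bench grinder, 300 x 420 x 100 mm, fixed. Origin on the table under the middle of its aluminium control panel (280 x 134 mm, top 106 mm up); x runs away from the operator, y towards the 260 mm white splash pan (centre 204 mm along y, rim 152 mm up; copper spout to 227 mm at its far outer corner), z up.
- dial_turn (a joint): angle of the speed dial (rad), growing clockwise seen from above. 12 click positions 0.419 (24 deg) apart, the lowest at 0, the highest at 4.61, with stops just past both. A sprung roller draws it to the nearest click; leaving a click takes about 0.1 N m (4 N near the bar's end); past half way it drops into the next one by itself.
- dial: black dial on the panel's far half. Origin on its axis at panel height, z up, x along the finger bar to the nose. Round skirt 72 mm across, top 10 mm up. On it a bar 13 mm wide, from x = -31 to +25 mm, top 31 mm up; beyond it a 6 mm wide nose to x = 36 mm, top 25 mm up, with a white line along it. More than 30 N on it counts as gripping or forcing it.
- dial_nose (a point): point in the dial's pointed nose, 32 mm from the axis, 20 mm above the panel; turns with the dial. With point dial_axis it shows where the bar points.
- dial_axis (a point): fixed point on the dial's vertical axis, level with the top of the finger bar, 31 mm above the panel.
- start_press (a joint): travel of the start button (m): 0 out, 0.006 fully in. It springs back; 1.5 N starts it moving, 5 N holds it fully in.
- start_top (a point): centre of the top of the start button: flat black, 30 mm across, in a grey collar 46 mm across, on the panel's near half on the pan's side, 22 mm above the panel. Pressed straight down.
- stop_press (a joint): travel of the stop button (m): 0 out, 0.006 in; it springs back. Leave it alone.
- stop_top (a point): centre of the top of the stop button: black mushroom head 40 mm across, 35 mm above the panel, 66 mm from the start button on the side away from the pan.
- blue_bottle: blue glass bottle with a steel cap, 74 mm across, 240 mm tall, upright, loose. Origin under its centre. Leave it alone.
- grit_jar: clear jar with a white cap, 72 mm across, 110 mm tall, upright, loose. Origin under its centre. Leave it alone.
- cut_glass: blue tumbler cut from a bottle, 74 mm across, 95 mm tall, open end up, loose. Origin under its centre. Leave it alone.
- dressing_stick: off-white abrasive stick, 110 x 25 x 25 mm, lying loose along its x beside the machine. Origin under its centre. Leave it alone.

How it is judged (in metres and radians):
On the way, in this order (a step that is already met when the one before it is completed fails the run):
1. the dial stands four clicks clockwise of where it started (distance of dial_nose from where it was at the start of the episode between 0.0445 and 0.0505 m and value of joint dial_turn below 3.14 rad), for 0.3 s.
2. the start button is pressed in (value of joint start_press above 0.0045 m), for 0.05 s.
At the end, for the whole second after the job is handed in: The dial rests four clicks clockwise of where it started (within about a third of a click), both buttons are out again, and the bottle, jar, tumbler and stick are within 20 mm of where they stood (all of step 1 and velocity of joint dial_turn between -0.05 and 0.05 rad/s and value of joint each of start_press, stop_press below 0.001 m and distance of each of blue_bottle, grit_jar, cut_glass, dressing_stick from where it was at the start of the episode below 0.02 m); the robot touches nothing.
It fails at once if the dial is gripped or forced: more than 30 N on it (contact force between the fingers and dial above 30 N).
It fails at once if the start button is pressed while the dial is not at the fourth click (value of joint start_press above 0.003 m and not (distance of dial_nose from where it was at the start of the episode between 0.0445 and 0.0505 m and value of joint dial_turn below 3.14 rad)).
It fails at once if the stop button is pressed (value of joint stop_press above 0.002 m).
It fails at once if the bottle, jar, tumbler or stick is pushed away, lifted or knocked over (distance of any of blue_bottle, grit_jar, cut_glass, dressing_stick from where it was at the start of the episode above 0.02 m).
It also fails if it takes over 48 s, if anything falls off the work surface, if the arm or the gripper's body presses on something with over 40 N, if the wrist force passes 120 N, or if a joint passes its speed limit or range.

ROBOT

A 7-joint arm with a two-finger parallel gripper is mounted at the origin on the work surface. World frame = base frame: x ahead of the robot, y to its left, z up, the work surface at z = 0. Lengths are in mm, angles in rad, forces in N, time in s.
With the tool pointing down it reaches from about 425 to 1025 mm from the base axis. Payload 9.4 kg.
Tool frame: the origin (TCP) lies midway between the tips of the shut fingers; the grasp point (between the pads) lies 19 mm behind it (env.hold_point_z is the distance from the TCP to the grasp point, in mm); y points along the fingers, z is the direction in which the jaws open and shut, and the axes are right-handed (so a half turn about y gives the same grasp; the last joint's range is limited). The gripper opens to 85 mm and grips with 20 to 120 N. Pads are 22 mm wide; open, the fingers measure 114 mm over their backs; the gripper's body (76 mm by 85 mm) begins 54 mm behind the grasp point. The pads swing forward as they close: fully open they stand 13 mm farther back than shut.
Start: joints at [1.052, 0.599, -0.003, 1.599, 0.002, 0.943, -0.08], TCP at [309.977, -655.392, 231.275] pointing down, gripper open.
Joint ranges: [-2.57, 2.57], [-0.35, 1.97], [-1.29, 1.29], [0.11, 2.56], [-1.05, 4.19], [0.11, 1.86], [-2.63, 2.63]. Speed limits (rad/s): [2.22, 2.22, 3.01, 3.01, 3.14, 3.14, 3.14].

INTERFACE

Orientations are given as a unit quaternion [w, x, y, z].
In Python, from station import env, eyes, spotter gives the robot as it stands.
- The arm moves only by the tool carry_out, never from a script. Its argument "increments" is a list of rows, each a list of 2 entries, a list of its own where there are three numbers: the shift along the tool's x, y, z in units of 60 mm (1.0 is 60 mm), then the turn, a rotation vector about the tool's x, y, z in units of 5 degrees (1.0 is 5 degrees). In form: [[[dx, dy, dz], [wx, wy, wz]], ...]. A call has 1 to 12 rows; each row shifts and turns the commanded pose from where the row before left it, along the tool's axes as they then stand; what a row does not reach is not made up. A row lasts 1/8 s, in which the tool goes at most 62.5 mm and 10.7 degrees, less where a joint would pass 70% of its speed; a pose out of reach is approached as far as the arm can. A call is refused whole if a number of a shift passes 1 or a number of a turn 1, either way. A call with a gripper value outside its range is refused whole. "jaw" is the finger opening in mm, from 0 to 85.4, set as the call begins (left out, the last holds). The fingers move at their own pace and stop on an object; "newtons" is the grip in N (left out, the last holds). Time passes only in rows, so rows that do not move let the fingers close. It gives the time, the measured TCP pose, the force and the opening at its end, in the units of the state.
- env.read_state(): the state, without advancing time (a new reading comes with each control period).
- eyes.capture(name): name is "side" or "top" or "wrist"; returns the picture (480x640x3 uint8, red, green, blue); there is no depth.
- eyes.camera_info(name): a dict with "fx", "fy", "cx", "cy" (pixels), "rvec" (rotation vector, rad) and "tvec" (3), from world to camera coordinates, as OpenCV has them. Camera axes: x right, y down, z forward; pixel columns grow to the right and rows downward; lengths in mm; the calibration is good to about 2 mm. A picture is of the moment at which its call begins: read the wrist's pose just before it. camera_info takes no time and is no camera call; for the wrist camera it gives the pose at the moment of the call.
- env.job_done(): hands the job in, once; it reports no verdict.
Trained networks look in the newest picture that a camera, given by its name, has taken for a name from the list of things; names that differ only in an ending like _2 or _b are one class to them, and where a whole thing is asked for, a point or a joint stands for the part that bears it (a point fixed in the world has none). Each returns a list of dicts, best first, with "conf" (0 to 1); they miss things now and then, are a little off and sometimes report something else, mostly with a low value. They report only what shows in the picture. A call takes as long as a camera call.
- spotter.silhouettes(thing, camera): "region" (480x640 bool, what is visible of it).
- spotter.spot_point(thing, camera): "point" ([x, y, z] in mm, in world coordinates, good to about 4 mm: a listed point, or the origin of a listed thing).
The state is a dict: "time_s": time; "joint_pos": joint angles; "joint_velocities": joint speeds; "tau": joint torques, N m; "position": TCP position; "eef_rot": TCP orientation; "contact_force": force on the tool from outside, world axes, zero at the start; "torque": the same for the moment, N m; "gripper_width": finger opening in mm.
Only numpy, scipy, OpenCV 4.12 (cv2) and the standard library are available. Lean on these libraries where they do the work, as an engineer would, in place of code of your own. Each camera call takes 0.05 s, during which the arm holds its last target. There are 200 camera calls.

## Working session

There is one attempt and no reset: what is moved stays moved. The work goes in short steps, Python scripts to look and compute and a tool call to move; the robot and the scene stay as the last step left them, time stands still between calls to the robot, and variables do not carry over. Pictures are saved under pics/ and viewed, about 8 in all and at most 12, crops included, and the job is handed in when it is done.

Besides the shell and the picture viewer there is one more tool, called after "Call:" as name([rows], argument=value, ...), one row to a line, values as JSON. carry_out: Moves the arm, as the interface text tells. Its arguments: {"type":"object","properties":{"increments":{"type":"array","items":{"type":"array"}},"jaw":{"type":"number"},"newtons":{"type":"number"}},"required":["increments"]}

```bash
mkdir -p pics; ls; python3 - <<'E'
from station import env, eyes, spotter
import cv2, numpy as np
s=env.read_state(); print({k:np.round(v,3) for k,v in s.items()})
for c in ["top","side"]:
    im=eyes.capture(c); cv2.imwrite(f"pics/{c}0.png",im[:,:,::-1])
    for t in ["dial_nose","dial_axis","start_top","stop_top","lap","dial","blue_bottle","grit_jar","cut_glass","dressing_stick"]:
        r=spotter.spot_point(t,c); print(c,t,[(np.round(q["point"],1).tolist(),round(q["conf"],2)) for q in r[:2]])
print(env.read_state()["time_s"])
E
```

```text
pics
{'time_s': np.float64(0.0), 'joint_pos': array([ 1.052,  0.6  , -0.003,  1.6  ,  0.002,  0.943, -0.08 ]), 'joint_velocities': array([-0.   , -0.   , -0.001, -0.   , -0.   , -0.001, -0.   ]), 'tau': array([ 1.0000e-03, -7.7645e+01,  1.5650e+00, -2.5800e+01,  1.2000e-02,
        9.0000e-03,  0.0000e+00]), 'position': array([ 309.758, -654.987,  230.43 ]), 'eef_rot': array([ 0.155, -0.155,  0.69 , -0.689]), 'contact_force': array([ 0.312, -0.271,  0.467]), 'torque': array([ 0.078, -0.036, -0.026]), 'gripper_width': np.float64(85.665)}
top dial_nose [([575.4, 110.7, 125.4], 0.56)]
top dial_axis [([589.5, 87.8, 135.5], 0.91), ([474.4, 15.8, 137.4], 0.26)]
top start_top [([454.7, 81.3, 128.3], 0.56), ([551.3, 74.1, -3.6], 0.4)]
top stop_top [([472.8, 14.6, 136.3], 0.68)]
top lap [([549.2, 74.4, -4.0], 0.64), ([458.0, 80.6, 126.4], 0.33)]
top dial [([594.8, 87.5, 106.0], 0.7)]
top blue_bottle [([576.8, -109.9, -2.1], 0.88)]
top grit_jar [([697.5, -83.2, -0.4], 0.97)]
top cut_glass [([668.1, -199.4, -2.9], 0.75)]
top dressing_stick [([457.7, -102.2, 1.4], 0.81)]
side dial_nose [([570.3, 111.1, 125.4], 0.87), ([473.9, 16.7, 139.6], 0.23)]
side dial_axis [([589.6, 82.7, 139.0], 0.75)]
side start_top [([456.0, 82.6, 128.8], 0.91)]
side stop_top [([473.8, 21.9, 143.0], 0.86), ([578.7, -110.2, -1.8], 0.65)]
side lap [([545.9, 74.3, -1.9], 0.71)]
side dial [([582.7, 80.1, 104.1], 0.87)]
side blue_bottle [([577.3, -113.2, -2.6], 0.91)]
side grit_jar [([695.7, -85.2, 1.0], 0.79)]
side cut_glass [([671.2, -200.3, 1.6], 0.96), ([572.4, 115.4, 126.1], 0.71)]
side dressing_stick [([456.2, -98.8, 3.9], 0.7)]
1.1
```

```bash
python3 - <<'E'
from station import eyes
import cv2,numpy as np
a=cv2.imread("pics/top0.png")
for c in ["top","side"]:
    i=eyes.camera_info(c);R=cv2.Rodrigues(np.array(i["rvec"]))[0];print(c,i["fx"],i["cx"],i["cy"],np.round(-R.T@np.array(i["tvec"])))
    P=np.array([[589.5,86,137],[572,111,126],[455,82,128],[473,16,141]],float)
    print(cv2.projectPoints(P,np.array(i["rvec"]),np.array(i["tvec"],float),np.array([[i["fx"],0,i["cx"]],[0,i["fy"],i["cy"]],[0,0,1.]]),None)[0][:,0].round())
E
```

```text
top 503.17803252815855 315.10185688654474 238.19655477428194 [ 428. -154. 1037.]
[[197. 221.]
 [185. 232.]
 [199. 295.]
 [234. 285.]]
side 495.81518831622986 323.74056423106356 247.6585761468946 [422. 539. 690.]
[[273. 329.]
 [281. 349.]
 [365. 344.]
 [359. 303.]]
```

View pics/top0.png

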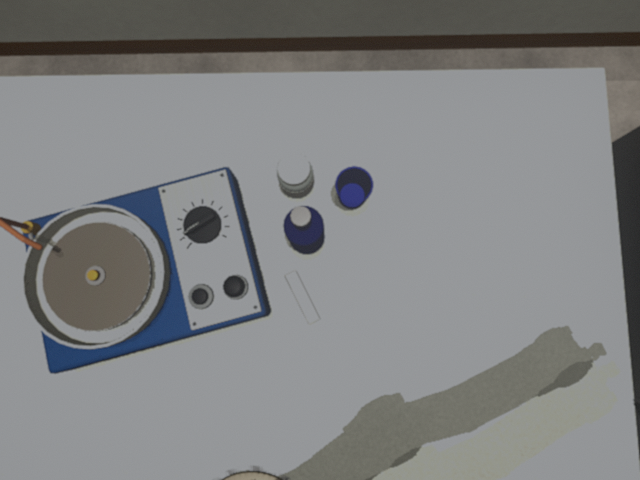

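View pics/side0.png

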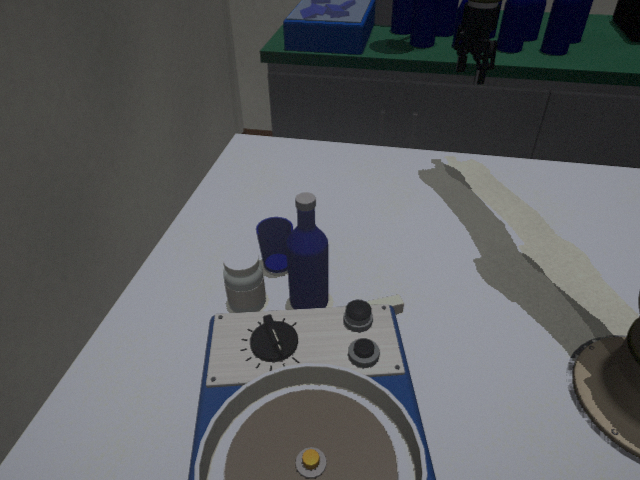

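```bash
cat > h.py <<'E'
from station import env, eyes, spotter
import numpy as np, cv2
from scipy.spatial.transform import Rotation as Ro
def pose():
    s=env.read_state(); q=s["eef_rot"]; return np.array(s["position"]),Ro.from_quat([q[1],q[2],q[3],q[0]]),s
def down(yaw): # tool y down, tool x at world angle yaw(deg)
    c,s=np.cos(np.radians(yaw)),np.sin(np.radians(yaw)); x=np.array([c,s,0]);y=np.array([0,0,-1.]);return Ro.from_matrix(np.c_[x,y,np.cross(x,y)])
def plan(target,yaw=None):
    p,R,s=pose(); d=R.inv().apply(np.array(target)-p)/60
    w=np.zeros(3) if yaw is None else np.degrees((R.inv()*down(yaw)).as_rotvec())/5
    print("shift(tool,units)",d.round(3),"norm",np.linalg.norm(d).round(2),"turn units",w.round(2)); return d,w
def show():
    p,R,s=pose(); x=R.as_matrix()[:,0]
    print("t",round(float(s["time_s"]),2),"p",p.round(1),"xyaw",np.degrees(np.arctan2(x[1],x[0])).round(1),"F",np.round(s["contact_force"],1),"M",np.round(s["torque"],2),"j",np.round(s["joint_pos"],2),"w",round(float(s["gripper_width"]),1))
E
python3 - <<'E'
from h import *
show(); p,R,s=pose(); print(R.as_matrix().round(3)); plan([585,80,380])
i=eyes.camera_info("wrist"); Rc=cv2.Rodrigues(np.array(i["rvec"]))[0]; print(i["fx"],-Rc.T@np.array(i["tvec"])-p, "fwd",Rc[2],"right",Rc[0])
print(R.inv().apply(-Rc.T@np.array(i["tvec"])-p))
E
```

```text
t 1.1 p [ 310.  -655.4  231.3] xyaw -154.7 F [-0.8  0.7  0.1] M [ 0.05  0.03 -0.05] j [ 1.05  0.6  -0.    1.6   0.    0.94 -0.08] w 85.4
[[-0.904 -0.     0.428]
 [-0.428 -0.    -0.904]
 [ 0.    -1.     0.   ]]
shift(tool,units) [-9.384 -2.479 -9.12 ] norm 13.32 turn units [0. 0. 0.]
361.7011512277339 [ 63.94809073  30.31756643 142.95153465] fwd [-0.25093764 -0.11889109 -0.96067435] right [ 4.27325806e-01 -9.04097663e-01  2.67549453e-04]
[-7.07643858e+01 -1.42954721e+02 -6.22941657e-02]
```

Call:
carry_out([
  [[0, -0.25, 0], [0, -1, 0]],
  [[0, -0.25, 0], [0, -1, 0]],
  [[0, -0.25, 0], [0, -1, 0]],
  [[0, -0.25, 0], [0, -1, 0]],
  [[0, -0.25, 0], [0, -1, 0]],
  [[0, -0.25, 0], [0, -1, 0]],
  [[0, -0.25, 0], [0, -1, 0]],
  [[0, -0.25, 0], [0, -1, 0]],
  [[0, -0.25, 0], [0, -1, 0]],
  [[0, -0.25, 0], [0, -1, 0]],
  [[0, 0, 0], [0, -1, 0]],
  [[0, 0, 0], [0, -1, 0]],
], jaw=0)

```text
time_s: 2.6
position: [309.9, -655.4, 381.5]
eef_rot: [-0.48, 0.48, -0.519, 0.519]
contact_force: [0.2, 0.1, -0.0]
gripper_width: 0.0
```

```bash
python3 - <<'E'
from h import *
show(); plan([560,20,380])
E
```

```text
t 2.6 p [ 309.9 -655.4  381.5] xyaw -94.5 F [ 0.2  0.1 -0. ] M [ 0.04 -0.01  0.03] j [ 1.21  0.5  -0.27  1.4   0.14  1.25  0.85] w 0.0
shift(tool,units) [-11.551   0.022   3.266] norm 12.0 turn units [0. 0. 0.]
```

Call:
carry_out([
  [[-0.96, 0, 0.27], [0, 0, 0]],
  [[-0.96, 0, 0.27], [0, 0, 0]],
  [[-0.96, 0, 0.27], [0, 0, 0]],
  [[-0.96, 0, 0.27], [0, 0, 0]],
  [[-0.96, 0, 0.27], [0, 0, 0]],
  [[-0.96, 0, 0.27], [0, 0, 0]],
  [[-0.96, 0, 0.27], [0, 0, 0]],
  [[-0.96, 0, 0.27], [0, 0, 0]],
  [[-0.96, 0, 0.27], [0, 0, 0]],
  [[-0.96, 0, 0.27], [0, 0, 0]],
  [[-0.96, 0, 0.27], [0, 0, 0]],
  [[-0.96, 0, 0.27], [0, 0, 0]],
])

```text
time_s: 4.1
position: [560.6, 19.2, 381.5]
eef_rot: [-0.479, 0.479, -0.52, 0.52]
contact_force: [1.4, -1.0, -0.5]
gripper_width: 0.4
```

```bash
python3 - <<'E'
from h import *
show()
im=eyes.capture("wrist"); cv2.imwrite("pics/w1.png",im[:,:,::-1])
for t in ["dial_nose","dial_axis","start_top","stop_top"]:
    r=spotter.spot_point(t,"wrist"); print(t,[(np.round(q["point"],1).tolist(),round(q["conf"],2)) for q in r[:2]])
    
E
```

```text
t 4.1 p [560.6  19.2 381.5] xyaw -94.7 F [ 1.4 -1.  -0.5] M [-0.    0.01 -0.01] j [ 0.29  0.3  -0.56  1.76  0.17  1.13 -0.41] w 0.4
dial_nose [([571.2, 112.6, 124.4], 0.6)]
dial_axis [([590.1, 86.0, 134.7], 0.63), ([460.1, 82.5, 127.8], 0.62)]
start_top [([458.1, 86.4, 131.8], 0.76)]
stop_top [([477.7, 21.0, 142.6], 0.9)]
```

View pics/w1.png

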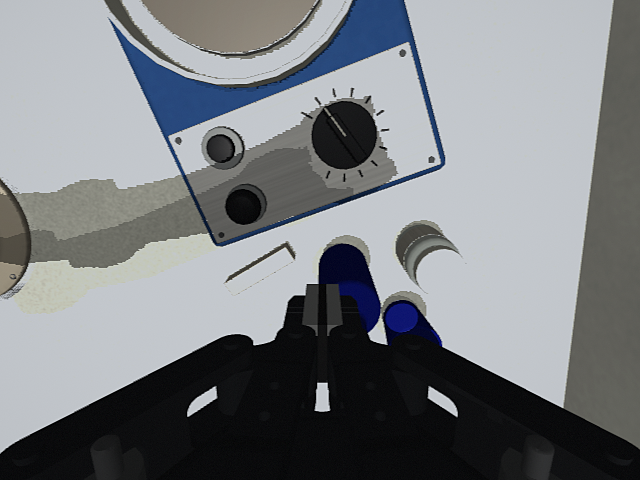

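```bash
cat >> h.py <<'E'
def back(cam,uv,z,info=None):
    i=info or eyes.camera_info(cam); K=np.array([[i["fx"],0,i["cx"]],[0,i["fy"],i["cy"]],[0,0,1.]])
    R=cv2.Rodrigues(np.array(i["rvec"]))[0]; C=-R.T@np.array(i["tvec"]); d=R.T@np.linalg.inv(K)@np.array([*uv,1.])
    return (C+d*(z-C[2])/d[2]).round(1)
E
python3 - <<'E'
from h import *
for n,uv,z in [("skirt",(344,134),115),("nose tip",(327,106),131),("bar tail end",(367,163),137),("start",(219,148),128),("stop",(244,204),141),("s1",(403,53),106),("s2",(432,160),106),("s3",(178,141),106),("s4",(221,235),106)]: print(n,back("wrist",uv,z))
im=cv2.imread("pics/w1.png")[90:180,290:400]; cv2.imwrite("pics/w1c.png",cv2.convertScaleAbs(cv2.resize(im,None,fx=6,fy=6,interpolation=cv2.INTER_CUBIC),alpha=2))
for n,uv,z in [("skirt",(203,225),115),("start",(201,296),128),("stop",(234,287),141)]: print("top",n,back("top",uv,z))
E
```

```text
skirt [589.8  85.3 115. ]
nose tip [573.3 114.3 131. ]
bar tail end [610.7  54.3 137. ]
start [455.7  82.  128. ]
stop [476.6  22.2 141. ]
s1 [657.1 161.6 106. ]
s2 [687.7  48.9 106. ]
s3 [405.1  92.9 106. ]
s4 [435.6 -18.9 106. ]
top skirt [586.3  81.1 115. ]
top start [454.   77.6 128. ]
top stop [469.4  15.6 141. ]
```

View pics/w1c.png

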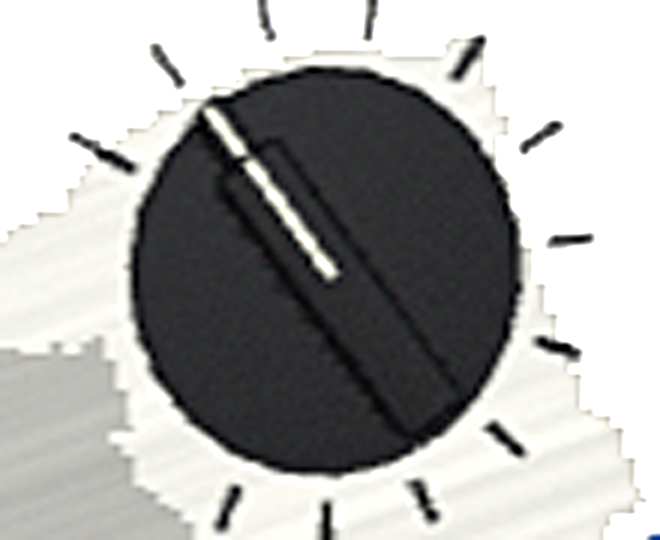

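```bash
python3 - <<'E'
from h import *
f=lambda u,v,z: back("wrist",(290+u/6,90+v/6),z)
s=f(326,270,116);n=f(207,108,131);l=f(335,275,137);t=f(430,415,137)
print(s,n,l,t)
for a,b in[(n,t),(n,s),(s,t)]: d=(a-b)[:2]; print(np.linalg.norm(d).round(1),np.degrees(np.arctan2(d[1],d[0])).round(1))
for u,v in [(100,150),(165,65),(265,15),(370,15),(468,55),(540,135)]:
    d=(f(u,v,106)-s)[:2]; print(np.linalg.norm(d).round(1),np.degrees(np.arctan2(d[1],d[0])).round(1))
plan([590,85,300],27)
E
```

```text
[590.   84.2 116. ] [570.6 112.6 131. ] [590.2  83.5 137. ] [605.3  58.7 137. ]
64.1 122.8
34.4 124.3
29.7 121.0
46.1 148.2
46.0 124.6
45.4 99.5
44.7 75.3
45.2 50.9
45.7 26.5
shift(tool,units) [-1.168  1.35   0.407] norm 1.83 turn units [ 1.000e-02 -2.433e+01 -0.000e+00]
```

Call:
carry_out([
  [[0, 0.08, 0], [0, -1, 0]],
  [[0, 0.08, 0], [0, -1, 0]],
  [[0, 0.08, 0], [0, -1, 0]],
  [[0, 0.08, 0], [0, -1, 0]],
  [[0, 0.08, 0], [0, -1, 0]],
  [[0, 0.08, 0], [0, -1, 0]],
  [[0, 0.08, 0], [0, -1, 0]],
  [[0, 0.08, 0], [0, -1, 0]],
  [[0, 0.08, 0], [0, -1, 0]],
  [[0, 0.08, 0], [0, -1, 0]],
  [[0, 0.08, 0], [0, -1, 0]],
  [[0, 0.08, 0], [0, -1, 0]],
])

```text
time_s: 5.85
position: [559.9, 15.2, 323.5]
eef_rot: [-0.674, 0.675, -0.211, 0.211]
contact_force: [0.1, 0.6, 0.0]
gripper_width: -0.1
```

Call:
carry_out([
  [[0, 0.08, 0], [0, -1, 0]],
  [[0, 0.08, 0], [0, -1, 0]],
  [[0, 0.08, 0], [0, -1, 0]],
  [[0, 0.08, 0], [0, -1, 0]],
  [[0, 0.08, 0], [0, -1, 0]],
  [[0, 0.08, 0], [0, -1, 0]],
  [[0, 0.08, 0], [0, -1, 0]],
  [[0, 0.08, 0], [0, -1, 0]],
  [[0, 0.08, 0], [0, -1, 0]],
  [[0, 0.08, 0], [0, -1, 0]],
  [[0, 0.08, 0], [0, -1, 0]],
  [[0, 0.08, 0], [0, -1, 0]],
])

```text
time_s: 7.35
position: [560.0, 15.1, 265.8]
eef_rot: [-0.689, 0.69, 0.155, -0.155]
contact_force: [-0.3, 0.1, -0.1]
gripper_width: 0.3
```

```bash
python3 - <<'E'
from h import *
show(); plan([623.4,79.8,180],33.5)
E
```

```text
t 7.35 p [560.   15.1 265.8] xyaw 25.3 F [-0.3  0.1 -0.1] M [ 0.03  0.04 -0.  ] j [ 0.56  0.54 -1.02  1.9   0.54  1.01  1.32] w 0.3
shift(tool,units) [1.418 1.428 0.524] norm 2.08 turn units [ 0.01 -1.64 -0.01]
```

Call:
carry_out([
  [[0, 0, 0], [0, -0.82, 0]],
  [[0, 0, 0], [0, -0.82, 0]],
  [[0.37, 0.1, 0.08], [0, 0, 0]],
  [[0.37, 0.3, 0.08], [0, 0, 0]],
  [[0.37, 0.4, 0.08], [0, 0, 0]],
  [[0.37, 0.4, 0.08], [0, 0, 0]],
  [[0, 0.23, 0], [0, 0, 0]],
  [[0, 0, 0], [0, 0, 0]],
  [[0, 0, 0], [0, 0, 0]],
])

```text
time_s: 8.48
position: [623.5, 81.4, 181.0]
eef_rot: [-0.677, 0.677, 0.204, -0.203]
contact_force: [-0.4, 0.8, -0.0]
gripper_width: -0.2
```

```bash
python3 - <<'E'
from h import *
show(); plan([623.4,79.8,122],33.5)
im=eyes.capture("wrist"); cv2.imwrite("pics/w2.png",im[:,:,::-1])
for t in ["dial_nose","dial_axis"]:
    r=spotter.spot_point(t,"wrist"); print(t,[(np.round(q["point"],1).tolist(),round(q["conf"],2)) for q in r[:2]])
E
```

```text
t 8.47 p [623.5  81.4 181. ] xyaw 33.4 F [-0.4  0.8 -0. ] M [-0.04  0.02 -0.05] j [ 0.36  0.71 -0.94  1.84  0.7   0.96  1.27] w -0.2
shift(tool,units) [-0.016  0.983 -0.02 ] norm 0.98 turn units [ 0.01 -0.01  0.  ]
dial_nose [([570.6, 114.3, 124.3], 0.9)]
dial_axis [([589.9, 89.5, 134.3], 0.65)]
```

View pics/w2.png

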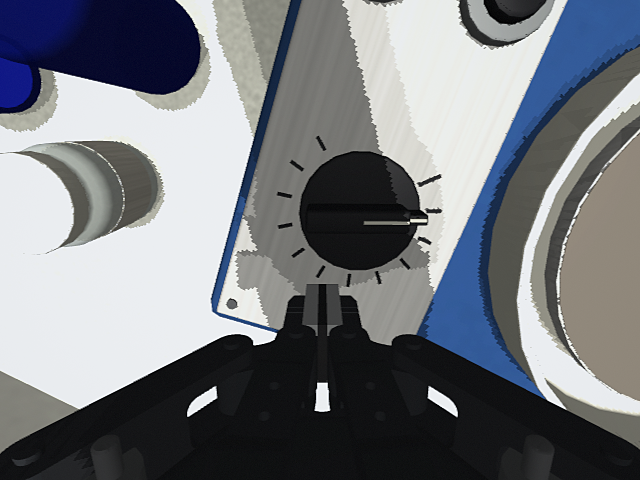

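```bash
python3 - <<'E'
from h import *
for n,uv,z in [("skirt",(360,210),116),("nosetip",(428,219),131),("lineend",(364,223),137),("tail",(306,219),137)]:
    b=back("wrist",uv,z); p,R,s=pose(); print(n,b,R.inv().apply(b-p).round(1))
E
```

```text
skirt [588.7  85.4 116. ] [-27.5  65.1  22.3]
nosetip [570.6 116.3 131. ] [-25.5  50.1  58. ]
lineend [590.9  87.  137. ] [-24.7  44.1  22.4]
tail [606.1  60.1 137. ] [-26.9  44.2  -8.5]
```

Call:
carry_out([
  [[0, 0.3, 0], [0, 0, 0]],
  [[0, 0.3, 0], [0, 0, 0]],
  [[0, 0.2, 0], [0, 0, 0]],
  [[0, 0.1, 0], [0, 0, 0]],
  [[0, 0.08, 0], [0, 0, 0]],
  [[0, 0, 0], [0, 0, 0]],
  [[0, 0, 0], [0, 0, 0]],
  [[-0.03, 0, 0], [0, 0, 0]],
  [[-0.03, 0, 0], [0, 0, 0]],
  [[-0.03, 0, 0], [0, 0, 0]],
  [[0, 0, 0], [0, 0, 0]],
  [[0, 0, 0], [0, 0, 0]],
])

```text
time_s: 10.12
position: [619.2, 79.7, 121.5]
eef_rot: [-0.677, 0.677, 0.204, -0.204]
contact_force: [0.8, -0.5, -0.6]
gripper_width: -0.2
```

Call:
carry_out([
  [[-0.02, 0, 0], [0, 0, 0]],
  [[-0.02, 0, 0], [0, 0, 0]],
  [[0, 0, 0], [0, 0, 0]],
])

```text
time_s: 10.5
position: [617.0, 78.3, 121.5]
eef_rot: [-0.677, 0.677, 0.204, -0.204]
contact_force: [-0.2, -0.4, -0.4]
gripper_width: -0.1
```

Call:
carry_out([
  [[-0.02, 0, 0], [0, 0, 0]],
  [[0, 0, 0], [0, 0, 0]],
  [[0, 0, 0], [0, 0, 0]],
])

```text
time_s: 10.88
position: [616.3, 77.8, 121.5]
eef_rot: [0.677, -0.677, -0.204, 0.204]
contact_force: [0.4, 1.3, -0.0]
gripper_width: -0.1
```

Call:
carry_out([
  [[-0.02, 0, 0], [0, 0, 0]],
  [[0, 0, 0], [0, 0, 0]],
  [[0, 0, 0], [0, 0, 0]],
])

```text
time_s: 11.25
position: [616.1, 77.6, 121.6]
eef_rot: [0.677, -0.677, -0.205, 0.203]
contact_force: [4.1, 1.5, -2.2]
gripper_width: 0.1
```

Call:
carry_out([
  [[-0.016, 0, -0.0128], [0, 0.5, 0]],
  [[-0.016, 0, -0.0128], [0, 0.5, 0]],
  [[-0.016, 0, -0.0128], [0, 0.5, 0]],
  [[-0.016, 0, -0.0128], [0, 0.5, 0]],
  [[-0.016, 0, -0.0128], [0, 0.5, 0]],
  [[-0.016, 0, -0.0128], [0, 0.5, 0]],
  [[-0.016, 0, -0.0128], [0, 0.5, 0]],
  [[-0.016, 0, -0.0128], [0, 0.5, 0]],
  [[-0.016, 0, -0.0128], [0, 0.5, 0]],
  [[-0.016, 0, -0.0128], [0, 0.5, 0]],
  [[-0.016, 0, -0.0128], [0, 0.5, 0]],
  [[-0.016, 0, -0.0128], [0, 0.5, 0]],
])

```text
time_s: 12.75
position: [608.0, 65.1, 121.6]
eef_rot: [0.707, -0.706, -0.021, 0.02]
contact_force: [2.9, 2.0, -0.7]
gripper_width: 0.4
```

```bash
python3 - <<'E'
from h import *
show(); p,R,s=pose(); print("axis rel",R.inv().apply(np.array([589,85,116])-p).round(1))
im=eyes.capture("wrist"); cv2.imwrite("pics/w3.png",im[80:340,200:520,::-1].repeat(2,0).repeat(2,1))
E
```

```text
t 12.75 p [608.   65.1 121.6] xyaw 3.4 F [ 2.9  2.  -0.7] M [ 0.41 -0.54 -0.06] j [ 0.29  0.71 -0.75  1.93  0.68  0.78  0.77] w 0.4
axis rel [-17.8   5.6  21. ]
```

View pics/w3.png

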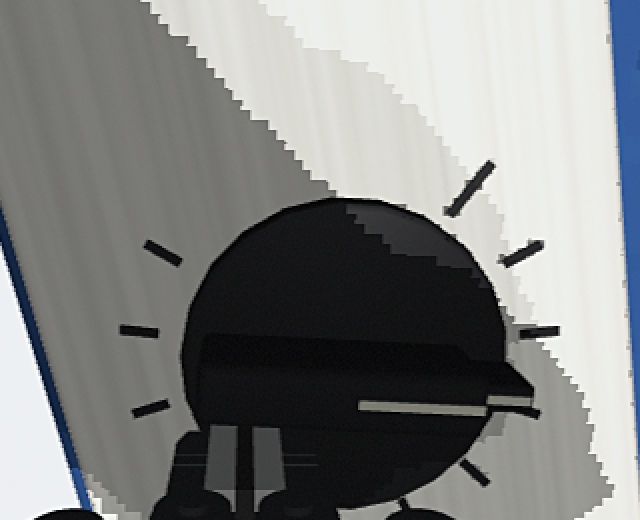

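Call:
carry_out([
  [[-0.016, 0, -0.0128], [0, 0.5, 0]],
  [[-0.016, 0, -0.0128], [0, 0.5, 0]],
  [[-0.016, 0, -0.0128], [0, 0.5, 0]],
  [[-0.016, 0, -0.0128], [0, 0.5, 0]],
  [[-0.016, 0, -0.0128], [0, 0.5, 0]],
  [[-0.016, 0, -0.0128], [0, 0.5, 0]],
  [[-0.016, 0, -0.0128], [0, 0.5, 0]],
  [[-0.016, 0, -0.0128], [0, 0.5, 0]],
  [[-0.016, 0, -0.0128], [0, 0.5, 0]],
  [[-0.016, 0, -0.0128], [0, 0.5, 0]],
  [[-0.016, 0, -0.0128], [0, 0.5, 0]],
  [[-0.016, 0, -0.0128], [0, 0.5, 0]],
])

```text
time_s: 14.3
position: [593.7, 57.4, 121.3]
eef_rot: [-0.688, 0.688, -0.163, 0.162]
contact_force: [-0.2, -0.4, -0.9]
gripper_width: 0.2
```

```bash
python3 - <<'E'
from h import *
show(); p,R,s=pose(); print("axis rel",R.inv().apply(np.array([589,85,116])-p).round(1))
E
```

```text
t 14.3 p [593.7  57.4 121.3] xyaw -26.6 F [-0.2 -0.4 -0.9] M [ 0.03 -0.    0.06] j [ 0.22  0.66 -0.61  1.96  0.58  0.7   0.35] w 0.2
axis rel [-16.6   5.3  22.6]
```

Call:
carry_out([
  [[-0.016, 0, -0.0128], [0, 0.5, 0]],
  [[-0.016, 0, -0.0128], [0, 0.5, 0]],
  [[-0.016, 0, -0.0128], [0, 0.5, 0]],
  [[-0.016, 0, -0.0128], [0, 0.5, 0]],
  [[-0.016, 0, -0.0128], [0, 0.5, 0]],
  [[-0.016, 0, -0.0128], [0, 0.5, 0]],
  [[-0.016, 0, -0.0128], [0, 0.5, 0]],
  [[-0.016, 0, -0.0128], [0, 0.5, 0]],
  [[-0.016, 0, -0.0128], [0, 0.5, 0]],
  [[-0.016, 0, -0.0128], [0, 0.5, 0]],
])

```text
time_s: 15.55
position: [581.6, 57.6, 121.3]
eef_rot: [-0.636, 0.637, -0.308, 0.308]
contact_force: [-0.3, 0.2, -0.1]
gripper_width: 0.1
```

```bash
python3 - <<'E'
from h import *
show(); p,R,s=pose(); print("axis rel",R.inv().apply(np.array([589,85,116])-p).round(1))
im=eyes.capture("wrist"); cv2.imwrite("pics/w4.png",im[80:340,200:520,::-1].repeat(2,0).repeat(2,1))
for t in ["dial_nose","dial_axis"]:
    r=spotter.spot_point(t,"wrist"); print(t,[(np.round(q["point"],1).tolist(),round(q["conf"],2)) for q in r[:2]])
E
```

```text
t 15.55 p [581.6  57.6 121.3] xyaw -51.6 F [-0.3  0.2 -0.1] M [ 0.04 -0.03  0.  ] j [ 0.14  0.62 -0.49  2.    0.48  0.64  0.  ] w 0.1
axis rel [-16.9   5.3  22.8]
dial_nose [([615.8, 107.9, 124.1], 0.89)]
dial_axis [([590.8, 84.5, 134.8], 0.68)]
```

View pics/w4.png

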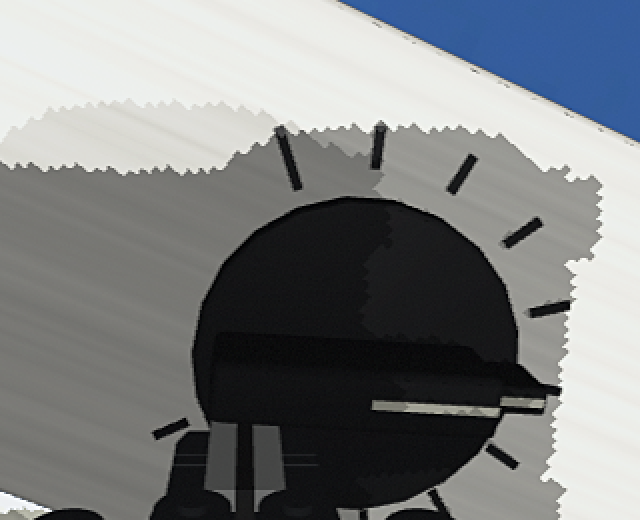

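Call:
carry_out([
  [[-0.016, 0, -0.0128], [0, 0.5, 0]],
  [[-0.016, 0, -0.0128], [0, 0.5, 0]],
  [[0, 0, 0], [0, 0, 0]],
  [[0, 0, 0], [0, 0, 0]],
  [[0, 0, 0], [0, 0, 0]],
])

```text
time_s: 16.32
position: [580.1, 58.1, 121.4]
eef_rot: [0.623, -0.623, 0.335, -0.335]
contact_force: [0.1, -0.1, -0.1]
gripper_width: -0.1
```

```bash
python3 - <<'E'
from h import *
show(); p,R,s=pose(); print("axis rel",R.inv().apply(np.array([589,85,116])-p).round(1))
im=eyes.capture("wrist"); cv2.imwrite("pics/w5.png",im[80:340,200:520,::-1].repeat(2,0).repeat(2,1))
for t in ["dial_nose"]:
  for c in ["wrist"]:
    r=spotter.spot_point(t,c); print(t,[(np.round(q["point"],1).tolist(),round(q["conf"],2)) for q in r[:2]])
E
```

```text
t 16.32 p [580.1  58.1 121.4] xyaw -56.5 F [ 0.1 -0.1 -0.1] M [-0.04  0.04  0.01] j [ 0.12  0.61 -0.47  2.    0.46  0.63 -0.07] w -0.1
axis rel [-17.5   5.4  22.3]
dial_nose [([617.4, 107.5, 124.3], 0.83)]
```

View pics/w5.png

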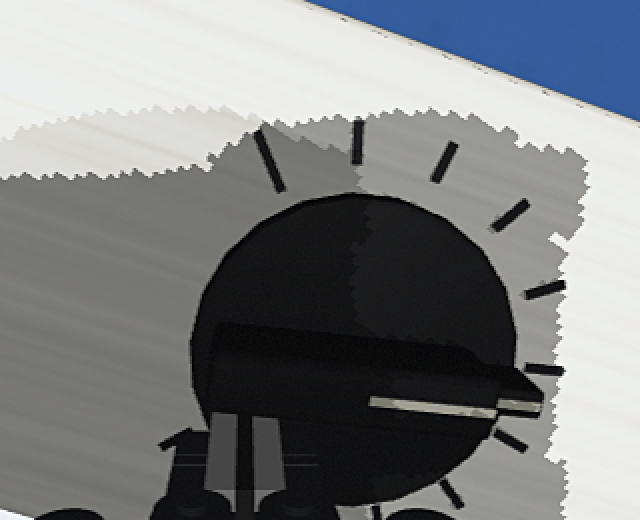

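Call:
carry_out([
  [[0.1, 0, 0], [0, 0, 0]],
  [[0.1, -0.1, 0], [0, 0, 0]],
  [[0, -0.5, 0], [0, 0, 0]],
  [[0, -0.6, 0], [0, 0, 0]],
  [[0, -0.6, 0], [0, 0, 0]],
  [[0, 0, 0], [0, 0, 0]],
  [[0, 0, 0], [0, 0, 0]],
  [[0, 0, 0], [0, 0, 0]],
])

```text
time_s: 17.42
position: [586.2, 47.7, 228.4]
eef_rot: [-0.623, 0.623, -0.335, 0.334]
contact_force: [-0.6, 0.1, -0.3]
gripper_width: -0.5
```

```bash
python3 - <<'E'
from h import *
show()
im=eyes.capture("wrist"); cv2.imwrite("pics/w6.png",im[80:340,200:520,::-1].repeat(2,0).repeat(2,1))
for t in ["dial_nose","dial_axis","start_top","stop_top"]:
  for c in ["wrist"]:
    r=spotter.spot_point(t,c); print(t,[(np.round(q["point"],1).tolist(),round(q["conf"],2)) for q in r[:2]])
E
```

```text
t 17.43 p [586.2  47.7 228.4] xyaw -56.5 F [-0.6  0.1 -0.3] M [-0.03 -0.05  0.02] j [ 0.21  0.49 -0.56  1.9   0.34  0.85  0.06] w -0.5
dial_nose [([619.9, 101.6, 123.5], 0.9)]
dial_axis [([591.3, 82.9, 134.0], 0.72)]
start_top [([456.8, 83.6, 128.5], 0.78)]
stop_top [([470.8, 21.0, 142.7], 0.81), ([579.2, -103.6, 3.6], 0.29)]
```

View pics/w6.png

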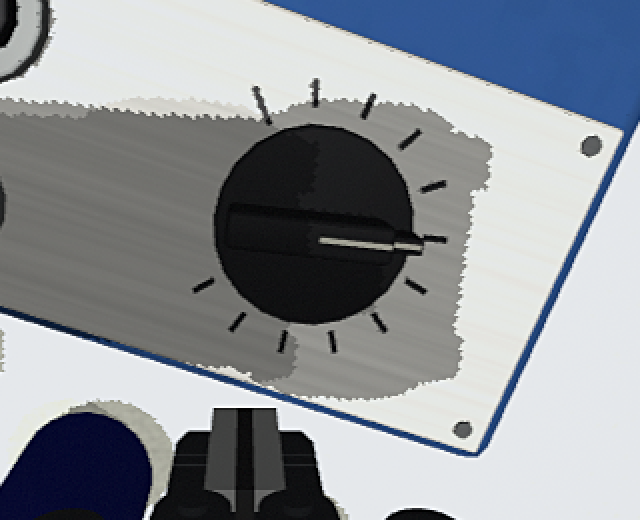

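```bash
python3 - <<'E'
from h import *
f=lambda u,v,z: back("wrist",(200+u/2,80+v/2),z)
s=f(314,224,116);n=f(423,246,131);l=f(320,240,137);t=f(228,228,137);k=f(435,240,106)
print(s,n,l,t)
for a,b in[(n,t),(n,s),(n,l),(k,s)]: d=(a-b)[:2]; print(np.linalg.norm(d).round(1),np.degrees(np.arctan2(d[1],d[0])).round(1))
print("start",[back("wrist",uv,128) for uv in []])
plan([456.5,82.5,200])
E
```

```text
[590.4  87.7 116. ] [622.8 103.  131. ] [591.5  86.  137. ] [564.2  72.7 137. ]
66.0 27.3
35.8 25.3
35.6 28.5
46.6 24.2
start []
shift(tool,units) [-1.675  0.484 -1.49 ] norm 2.29 turn units [0. 0. 0.]
```

Call:
carry_out([
  [[-0.56, 0, -0.5], [0, 0, 0]],
  [[-0.56, 0, -0.5], [0, 0, 0]],
  [[-0.555, 0, -0.49], [0, 0, 0]],
  [[0, 0.3, 0], [0, 0, 0]],
  [[0, 0.3, 0], [0, 0, 0]],
  [[0, 0, 0], [0, 0, 0]],
  [[0, 0, 0], [0, 0, 0]],
  [[0, 0, 0], [0, 0, 0]],
])

```text
time_s: 18.68
position: [457.0, 82.6, 194.0]
eef_rot: [0.623, -0.623, 0.334, -0.335]
contact_force: [0.7, -0.1, 0.2]
gripper_width: 0.2
```

```bash
python3 - <<'E'
from h import *
show(); plan([456,82.5,133])
im=eyes.capture("wrist"); cv2.imwrite("pics/w7.png",im[:,:,::-1])
for t in ["start_top","stop_top","dial_nose"]:
  for c in ["wrist","side"]:
    if c=="side" and t=="start_top": eyes.capture("side")
    r=spotter.spot_point(t,c); print(t,c,[(np.round(q["point"],1).tolist(),round(q["conf"],2)) for q in r[:2]])
E
```

```text
t 18.68 p [457.   82.6 194. ] xyaw -56.5 F [ 0.7 -0.1  0.2] M [-0.01  0.02  0.  ] j [ 0.13  0.4  -0.57  2.19  0.36  0.64 -0.11] w 0.2
shift(tool,units) [-0.008  1.017 -0.016] norm 1.02 turn units [0. 0. 0.]
start_top wrist [([457.7, 85.7, 129.1], 0.91)]
start_top side [([455.4, 87.1, 127.7], 0.76)]
stop_top wrist [([456.1, 84.4, 127.0], 0.55)]
stop_top side [([475.4, 18.7, 137.9], 0.58)]
dial_nose wrist [([620.2, 103.0, 128.2], 0.59)]
dial_nose side [([616.2, 98.9, 124.9], 0.96)]
```

View pics/w7.png

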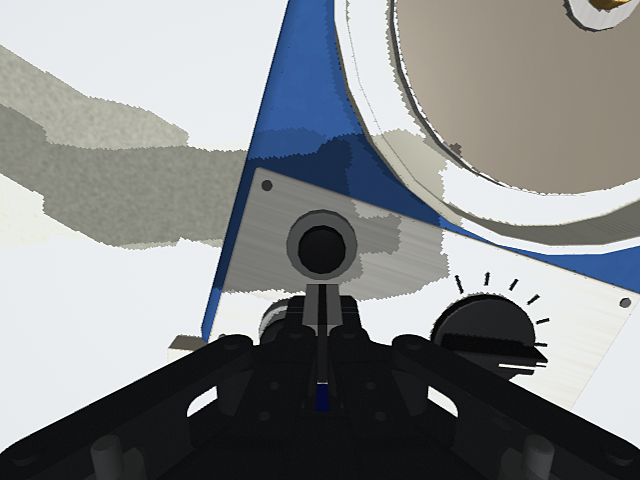

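```bash
python3 - <<'E'
from h import *
b=back("wrist",(321.5,249),128); print(b); plan([*((b[:2]+[456.3,84.5])/2),134])
E
```

```text
[454.7  85.4 128. ]
shift(tool,units) [-0.046  0.992  0.007] norm 0.99 turn units [0. 0. 0.]
```

Call:
carry_out([
  [[-0.046, 0.2, 0], [0, 0, 0]],
  [[0, 0.3, 0], [0, 0, 0]],
  [[0, 0.25, 0], [0, 0, 0]],
  [[0, 0.15, 0], [0, 0, 0]],
  [[0, 0.05, 0], [0, 0, 0]],
  [[0, 0.04, 0], [0, 0, 0]],
  [[0, 0, 0], [0, 0, 0]],
  [[0, 0, 0], [0, 0, 0]],
  [[0, 0.03, 0], [0, 0, 0]],
  [[0, 0.03, 0], [0, 0, 0]],
  [[0, 0.03, 0], [0, 0, 0]],
  [[0, 0, 0], [0, 0, 0]],
])

```text
time_s: 20.58
position: [455.1, 84.7, 128.5]
eef_rot: [-0.623, 0.623, -0.335, 0.334]
contact_force: [0.0, -0.4, 0.5]
gripper_width: -0.2
```

Call:
carry_out([
  [[0, 0.03, 0], [0, 0, 0]],
  [[0, 0.03, 0], [0, 0, 0]],
  [[0, 0, 0], [0, 0, 0]],
])

```text
time_s: 20.95
position: [455.1, 84.8, 125.0]
eef_rot: [-0.623, 0.623, -0.335, 0.335]
contact_force: [-1.3, -0.1, 2.4]
gripper_width: -0.1
```

Call:
carry_out([
  [[0, 0.03, 0], [0, 0, 0]],
  [[0, 0.03, 0], [0, 0, 0]],
  [[0, 0.02, 0], [0, 0, 0]],
  [[0, 0, 0], [0, 0, 0]],
  [[0, 0, 0], [0, 0, 0]],
])

```text
time_s: 21.58
position: [455.2, 84.8, 121.6]
eef_rot: [-0.623, 0.623, -0.334, 0.335]
contact_force: [-6.2, -1.7, 29.7]
gripper_width: -0.1
```

Call:
carry_out([
  [[0, -0.1, 0], [0, 0, 0]],
  [[0, -0.2, 0], [0, 0, 0]],
  [[0, -0.5, 0], [0, 0, 0]],
  [[0, -0.8, 0], [0, 0, 0]],
  [[0, -0.8, 0], [0, 0, 0]],
  [[0, -0.6, 0], [0, 0, 0]],
  [[0, 0, 0], [0, 0, 0]],
  [[0, 0, 0], [0, 0, 0]],
  [[0, 0, 0], [0, 0, 0]],
])

```text
time_s: 22.7
position: [454.6, 84.5, 299.2]
eef_rot: [-0.623, 0.623, -0.335, 0.334]
contact_force: [0.2, 0.2, 0.1]
gripper_width: 0.1
```

```bash
python3 - <<'E'
from h import *
show()
out=[]
for c in ["wrist","side"]:
    im=eyes.capture(c); out.append(cv2.resize(im[:,:,::-1],(400,300)) if c=="wrist" else im[180:420,190:510,::-1].repeat(1,0))
    for t in ["dial_nose","start_top","stop_top","blue_bottle","grit_jar","cut_glass","dressing_stick"]:
        r=spotter.spot_point(t,c); print(c,t,[(np.round(q["point"],1).tolist(),round(q["conf"],2)) for q in r[:1]])
out[1]=cv2.resize(out[1],(400,300)); cv2.imwrite("pics/end.png",np.hstack(out))
E
```

```text
t 22.7 p [454.6  84.5 299.2] xyaw -56.5 F [0.2 0.2 0.1] M [-0.02 -0.04 -0.02] j [ 0.24  0.25 -0.67  2.06  0.2   0.89  0.04] w 0.1
wrist dial_nose [([618.9, 103.5, 124.7], 0.8)]
wrist start_top [([457.2, 82.7, 130.9], 0.63)]
wrist stop_top [([472.1, 18.3, 140.8], 0.86)]
wrist blue_bottle []
wrist grit_jar []
wrist cut_glass []
wrist dressing_stick [([454.5, -99.8, 0.2], 0.71)]
side dial_nose [([615.6, 98.9, 122.9], 0.76)]
side start_top []
side stop_top [([470.6, 18.1, 145.0], 0.87)]
side blue_bottle [([578.6, -108.3, -0.1], 0.71)]
side grit_jar [([697.2, -84.6, -0.8], 0.71)]
side cut_glass [([673.0, -199.4, 1.1], 0.59)]
side dressing_stick [([457.7, -99.1, 2.5], 0.88)]
```

View pics/end.png

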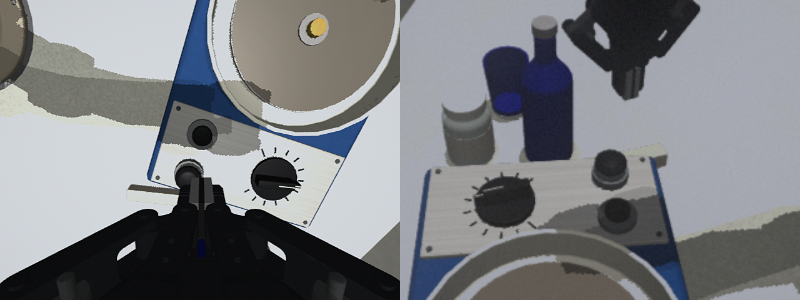

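The dial stands at the fourth click, both buttons look out, nothing else has moved, and the arm is clear. I'm handing the job in.

```bash
python3 -c "
from station import env
print(env.job_done())"
```

```text
the job is handed in; nothing more can be done
None
```

I turned the dial four clicks clockwise with the shut fingertips pushing on the tail of its bar. Then I pressed the start button and let it go, and handed the job in after about 23 s of the 48 s allowed. No verdict is reported.

**Dial:** The bar turned 95.5° in the pictures (96° wanted) and points at the fourth tick from where it started. I read no more than about 4.5 N on the tool during the push, but only between moves. The detector's nose travel was about 50 mm, within its 4 mm error of the expected 47.6 mm. One of its readings was 50.9 mm, just past the 50.5 mm limit. I went by the bar's angle and the tick it points at instead.

**Start button:** The fingertip went about 6.4 mm below the expected top of the button, and the force then rose sharply to about 30 N, so it bottomed out. That is well over the 5 N that holds it in, but it was on the button, not the dial. After I lifted off, the tool read about 0 N and the detector put the button's top back at its original height.

**Everything else:** The stop button was not touched. The bottle, jar, tumbler and stick were within about 5 mm of where they stood, which is about the detector's error. The gripper was about 170 mm above the buttons, touching nothing.

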